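# Seat the notched stone holder on the index stand's hidden-angle key

## Robot

A 7-joint arm with a two-finger parallel gripper is mounted at the origin on the work surface. World frame = base frame: x ahead of the robot, y to its left, z up, the work surface at z = 0. Lengths are in m, angles in rad, forces in N, time in s.
With the tool pointing down it reaches from about 0.4 to 0.875 m from the base axis. Payload 19.3 kg.
Tool frame: the origin (TCP) lies midway between the tips of the shut fingers; the grasp point (between the pads) lies tcp_to_grasp behind it (tcp_to_grasp is the distance from the TCP to the grasp point, in m); z points along the fingers, y is the line along which they close (so a half turn about z gives the same grasp; the last joint's range is limited). The gripper opens to 85 mm and grips with 20 to 120 N. Pads are 22 mm wide; open, the fingers measure 114 mm over their backs; the gripper's body (76 mm by 85 mm) begins 54 mm behind the grasp point. The pads swing forward as they close: fully open they stand 13 mm farther back than shut.
Start: joints at [1.23, 0.521, -0.036, 1.599, 0.021, 1.021, -0.113], TCP at [0.167, -0.602, 0.231] pointing down, gripper open.
Joint ranges: [-2.91, 2.91], [-0.3, 2.13], [-1.5, 1.42], [0.17, 2.43], [-1.26, 4.41], [0.16, 1.93], [-2.52, 2.52]. Speed limits (rad/s): [1.89, 1.89, 2.39, 2.39, 3.01, 3.01, 3.01].

## Interface

Orientations are given as a rotation vector (axis times angle).
In Python, from plant import * gives the robot as it stands. The module is installed in compiled form; this text tells all that it offers. Calls block until the motion is done:
- reach(position, orientation): joint-space move of the TCP to a pose.
- movel(position, orientation=None, speed=0.15, guard=None): straight line of the TCP; orientation=None keeps the orientation; speed is the mean speed in m/s. With guard (N) it stops when the force on the tool has changed by that much, and returns True; else False.
- movej(angles): joint-space move.
- move_gripper(opening): opening from 0.0 (shut) to 1.0 (fully open); the grip force is fixed at half the most; returns when the fingers have stopped.
- wait(seconds).
- ik(position, orientation): joint angles nearest the present ones, or None.
- read_state(): the state.
- capture(name): name is "scene" or "top"; returns the picture (384x512x3 uint8, red, green, blue); there is no depth.
- camera_params(name): a dict with "camera_matrix" (3x3 intrinsics, pixels), "D" ([k1, k2, p1, p2, k3] as OpenCV has them; the pictures are not rectified), "position" and "attitude" of the camera in the world. Camera axes: x right, y down, z forward; pixel columns grow to the right and rows downward; lengths in m; the calibration is good to about 2 mm. A picture is of the moment at which its call begins. camera_params takes no time and is no camera call.
A pose or a line that the arm cannot do raises MotionError and nothing moves.
- job_done(): hands the job in; it is judged then, once.
The state is a dict: "time": time; "q": joint angles; "qd": joint speeds; "joint_efforts": joint torques, N m; "tcp_pos": TCP position; "tcp_rot": TCP orientation; "ft_force": force on the tool from outside, world axes, zero at the start; "torque": the same for the moment, N m; "finger_gap": opening from 0.0 (shut) to 1.0 (fully open); "gripper_force": force on a finger pad.
Only numpy, scipy, OpenCV 4.12 (cv2) and the standard library are available. Lean on these libraries where they do the work, as an engineer would, in place of code of your own. Each camera call takes 0.05 s, during which the arm holds its last target. There are 200 camera calls.

## Task

Pick up the brass stone holder that has a V-shaped notch in its round flange and seat it fully home, upright, in the round socket of the index stand. A small key on the socket floor lets it down only when the notch is over it, and the key may be set anywhere within about 40 degrees either side of the stand's index pointer: feel for the angle by turning the holder until it drops, then let go of it. Do not knock over the oil bottle.

Things in the scene. Friction and masses are not known exactly. Their poses are not given: they have to be found in the camera images.
- notched_holder_mid (a point): The brass holder to seat, about 0.4 kg: round flange 60 mm across, 16 mm thick; on it a square stem 24 x 24 mm from 16 to 66 mm above the underside (grip here; sides parallel to this point's x and y axes); cut stone on top, up to 78 mm. This point is on the axis, 39 mm above the underside; z up, +x towards the notch. Starts upright on the bench, notch turned 0 to 1.5 rad left of world +x.
- notch (a point): Middle of the only notch in that flange, 26 mm from the axis along +x and 8 mm above the underside. V-shaped and open at the rim, cut through the full thickness: 19 mm wide at the rim, 8 mm wide at 18 mm from the axis.
- plain_holder_mid (a point): A second holder, not wanted: same sizes, but its flange has no notch. This point is on its axis, 39 mm above its underside. It stands beside the notched one, on either side.
- socket (a point): Centre of the flat floor of the round socket in the fixed index stand, 24 mm above the bench; z up, +x towards the index pointer. Stand: grey base 120 x 120 x 24 mm, on it a steel ring 92 mm across, its rim 12 mm above the floor. Socket 65 mm across (71 mm in the top 3 mm). Fully home, the flange rests on the floor and stands 4 mm proud of the rim; on the key it rests 6 mm higher.
- pointer (a point): Top of the index pointer, a 10 x 4 mm steel bar on the stand's base, 53 mm from the socket axis, on its left (+y) side. The key is a rigid radial rib on the socket floor, 7 mm wide, 6 mm high, 23 to 34 mm off the axis, visible from above. Its direction is not reported: up to 0.7 rad either side of the pointer. The notch passes it when within about 0.1 rad.
- oil_bottle: Amber glass oil bottle with a yellow cap, 48 mm across, 120 mm tall, standing on the bench beyond the holders; its origin is the centre of its underside, z up along its axis.
There are look-alikes about, which are no part of the job. What is shaped like the part that bears notched_holder_mid but blue or turquoise is not meant.

How it is judged:
At the end, for the whole second after the job is handed in: The notched holder stands in the socket with its flange down on the socket floor (its mid point at most 41.5 mm above the floor, 39 mm when fully home), its axis within 6 mm of the socket's axis and within 0.06 rad of upright, released (horizontal distance between notched_holder_mid and socket below 0.006 m and z of notched_holder_mid in the frame of socket below 0.0415 m and angle between notched_holder_mid's own z axis and vertical below 0.06 rad and linear speed of notched_holder below 0.02 m/s); the robot touches nothing.
It fails at once if the oil bottle is knocked over (angle between oil_bottle's own z axis and vertical above 0.5 rad).
It also fails if it takes over 58 s, if anything falls off the work surface, if the arm or the gripper's body presses on something with over 40 N, if the wrist force passes 120 N, or if a joint passes its speed limit or range.

## Working session

There is one attempt and no reset: what is moved stays moved. The work goes in short steps, each a Python script; the robot and the scene stay as the last script left them, time stands still between calls to the robot, and variables do not carry over. Pictures are saved under pics/ and viewed, at most 10 in all, crops included, and the job is handed in when it is done.

```bash
mkdir -p pics
python3 - <<'E'
from plant import *
import cv2
for n in("scene","top"):
    im=capture(n); cv2.imwrite(f"pics/{n}0.png",im[:,:,::-1]); print(n,camera_params(n))
s=read_state(); print(s)
try: print(tcp_to_grasp)
except Exception as e: print(e)
E
```

```text
scene {'camera_matrix': array([[374.45717321,   0.        , 258.68285267],
       [  0.        , 374.45717321, 186.53216578],
       [  0.        ,   0.        ,   1.        ]]), 'D': array([-0.02116516,  0.        ,  0.        ,  0.        ,  0.        ]), 'position': array([ 1.14763943, -0.40732846,  0.84366512]), 'attitude': array([-2.14538608, -1.24316813,  0.45813144])}
top {'camera_matrix': array([[450.49931247,   0.        , 250.31990887],
       [  0.        , 450.49931247, 191.70979635],
       [  0.        ,   0.        ,   1.        ]]), 'D': array([-0.10038437,  0.        ,  0.        ,  0.        ,  0.        ]), 'position': array([ 0.45708941, -0.03283485,  1.18351051]), 'attitude': array([-2.18931012,  2.1538717 , -0.12441346])}
{'time': 0.1, 'q': array([ 1.22979342,  0.52194342, -0.03635154,  1.59995385,  0.02119446,
        1.02113879, -0.11280411]), 'qd': array([-1.96310588e-03, -3.10509430e-03, -2.24557991e-04, -1.66070090e-03,
       -3.08332200e-05, -3.62266890e-04,  2.14805313e-04]), 'joint_efforts': array([ 4.31076041e-03, -9.28482985e+01,  1.98461361e+00, -3.70534015e+01,
        1.82960252e-02,  5.24068106e-03, -5.51078278e-05]), 'tcp_pos': array([ 0.16708629, -0.60192148,  0.23078885]), 'tcp_rot': array([-3.11180783e+00, -4.23941936e-01,  3.16227710e-04]), 'ft_force': array([-0.75379609, -0.60663153,  1.42846263]), 'torque': array([ 0.03803062, -0.01295602, -0.02481435]), 'gripper_force': 0.0, 'finger_gap': 1.0013333536659592}
0.0187
```

View pics/top0.png

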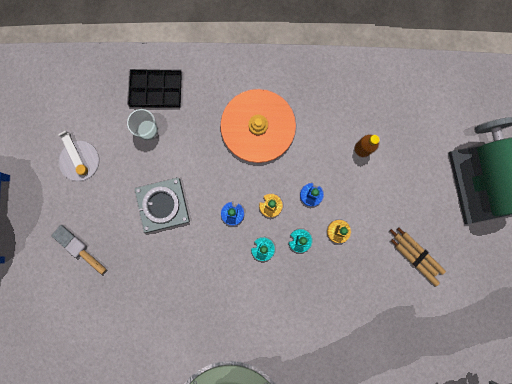

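View pics/scene0.png

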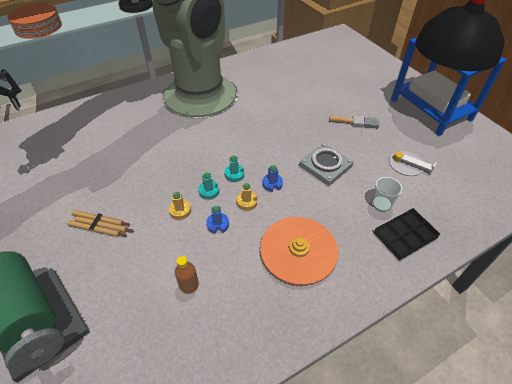

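The top view shows the brass holders at (270,206) and (340,232) and the stand at (161,205). The bottle is at (368,146). Next I'll make metric orthographic crops.

```bash
cat > h.py <<'E'
import numpy as np, cv2
from plant import *
from scipy.spatial.transform import Rotation as R
def cam(n):
    p=camera_params(n); Rw=R.from_rotvec(p["attitude"]).as_matrix()
    return p["camera_matrix"],p["D"],np.array(p["position"]),Rw
def proj(n,P):
    K,D,t,Rw=cam(n); P=np.asarray(P,float).reshape(-1,3)
    return cv2.projectPoints(P,cv2.Rodrigues(Rw.T)[0],-Rw.T@t,K,D)[0].reshape(-1,2)
def unproj(n,uv,z):
    K,D,t,Rw=cam(n); u=cv2.undistortPoints(np.array(uv,float).reshape(-1,1,2),K,D).reshape(-1,2)
    d=np.c_[u,np.ones(len(u))]@Rw.T
    return t+d*((z-t[2])/d[:,2])[:,None]
def ortho(n,im,c,z,half=.07,N=400):
    # up=+x, left=+y, in plane z
    s=np.linspace(half,-half,N); X,Y=np.meshgrid(c[0]+s,c[1]+s,indexing='ij')
    m=proj(n,np.c_[X.ravel(),Y.ravel(),np.full(X.size,z)]).reshape(N,N,2).astype(np.float32)
    return cv2.remap(im,m,None,cv2.INTER_CUBIC)
E
python3 - <<'E'
from h import *
im=capture("top");im2=capture("scene")
a=unproj("top",[[270,208],[340,233],[161,205]],.016); print(a, unproj("top",[[368,150]],0))
z=[.016,.016,.036]
row=lambda n,i:np.hstack([ortho(n,i,c,zz,.06 if zz<.02 else .075,260) for c,zz in zip(a,z)])
cv2.imwrite("pics/o.png",np.vstack([row("top",im),row("scene",im2)])[:,:,::-1])
E
```

```text
[[ 0.53881573 -0.09443984  0.016     ]
 [ 0.47654598 -0.27738908  0.016     ]
 [ 0.54180316  0.18932325  0.016     ]] [[ 0.70062654 -0.3582774   0.        ]]
```

View pics/o.png

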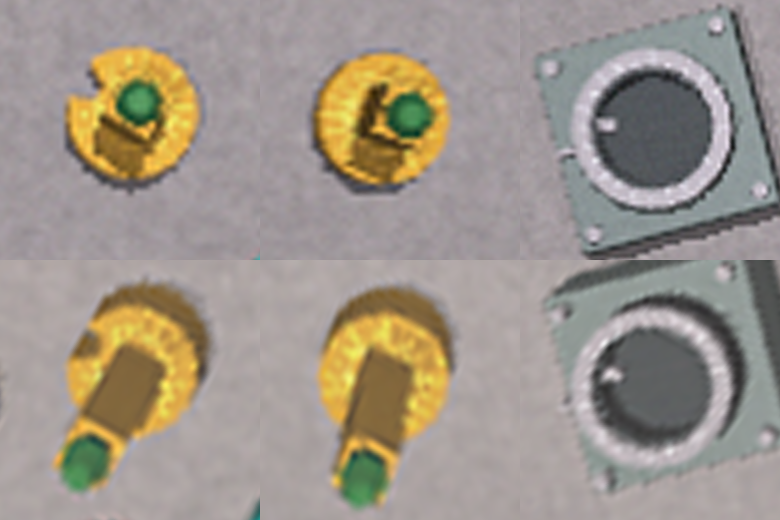

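The left one (first) is notched: its notch points up-left at crop (85,80), roughly 0.94 rad. The second holder is plain. The key is at crop (607,125) inside the ring, roughly 1.46 rad. I'll refine these with fits and check IK.

Run:
```python
from h import *
N=400
def w(px,c,half): s=2*half/(N-1); return np.array([c[0]+half-px[1]*s,c[1]+half-px[0]*s])
vis=[]
for n in("top","scene"):
    im=capture(n)
    c=[.546,-.096]; o=ortho(n,im,c,.016,.05,N); hsv=cv2.cvtColor(o,cv2.COLOR_RGB2HSV)
    m=((hsv[...,1]>120)&(hsv[...,0]>12)&(hsv[...,0]<35)&(hsv[...,2]>130)).astype(np.uint8)
    cnt=max(cv2.findContours(m,0,1)[0],key=cv2.contourArea)
    # robust circle: Hough with known radius
    from scipy.ndimage import gaussian_filter
    r=30/100*(N-1)
    e=cv2.Canny(cv2.morphologyEx(m*255,cv2.MORPH_CLOSE,np.ones((5,5))),50,150)
    P=np.argwhere(e)[:,::-1]
    best=max(((np.sum(abs(np.hypot(P[:,0]-x,P[:,1]-y)-r)<3),x,y) for x in range(150,251,1) for y in range(150,251,1)))
    h=w(best[1:],c,.05)
    # notch: azimuth of non-brass at radius 22-28
    az=np.arange(0,2*np.pi,.01); f=[]
    for rr in(22,24,26,28):
        q=np.c_[h[0]+rr/1e3*np.cos(az),h[1]+rr/1e3*np.sin(az)]
        px=((c[1]+.05-q[:,1])/.1*(N-1)).round().astype(int);py=((c[0]+.05-q[:,0])/.1*(N-1)).round().astype(int)
        k=(m[py,px]==0)&(az>.4)&(az<1.5); f.append((round(az[k].mean(),3),round(k.sum()*.01,2)) if k.any() else None)
    print(n,"holder",h,best[0],f)
    for p in f: pass
    c=[.55,.188];o=ortho(n,im,c,.036,.06,N); g=cv2.cvtColor(o,cv2.COLOR_RGB2GRAY)
    hs=cv2.HoughCircles(cv2.GaussianBlur(g,(5,5),0),cv2.HOUGH_GRADIENT_ALT,1.2,5,param1=150,param2=.7,minRadius=95,maxRadius=170)
    if hs is not None:
        for q in hs[0][:6]: print(n,"ring",w(q,c,.06),"r",q[2]*120/(N-1))
    vis.append(o); vis.append(ortho(n,im,c,.030,.06,N))
cv2.imwrite("pics/st.png",cv2.resize(np.vstack([np.hstack(vis[:2]),np.hstack(vis[2:])]),(600,600))[:,:,::-1])
s=read_state()
for nm,p,a in(("pick",(.546,-.096),.94),("place",(.548,.188),1.46)):
  for k in(-2,-1,0,1):
    for d in(-.5,0,.5):
        j=ik([*p,.06],(R.from_euler('z',a+k*np.pi/2+d)*R.from_euler('x',np.pi)).as_rotvec())
        print(nm,k,d,None if j is None else np.round(j,2)[[0,3,5,6]])
```

```text
top holder [ 0.54662657 -0.09537343] 672 [(np.float64(1.035), np.float64(0.48)), (np.float64(1.02), np.float64(0.51)), (np.float64(1.03), np.float64(0.55)), (np.float64(1.01), np.float64(0.59))]
top ring [0.53745866 0.1841203 ] r 41.86048
top ring [0.539985   0.18917292] r 47.864082
top ring [0.5450376  0.18809022] r 35.56005
scene holder [ 0.54863158 -0.09612531] 542 [(np.float64(1.07), np.float64(0.31)), (np.float64(1.055), np.float64(0.44)), (np.float64(1.08), np.float64(0.51)), (np.float64(1.06), np.float64(0.51))]
pick -2 -0.5 [0.86 1.87 1.18 1.17]
pick -2 0 [0.86 1.87 1.18 1.67]
pick -2 0.5 [-0.39  1.94  0.69 -2.52]
pick -1 -0.5 [-0.05  1.92  0.57 -2.47]
pick -1 0 [ 0.03  1.91  0.57 -2.08]
pick -1 0.5 [ 0.12  1.91  0.58 -1.71]
pick 0 -0.5 [ 0.22  1.9   0.6  -1.27]
pick 0 0 [ 0.31  1.9   0.63 -0.88]
pick 0 0.5 [ 0.4   1.89  0.67 -0.49]
pick 1 -0.5 [ 0.49  1.89  0.72 -0.02]
pick 1 0 [0.55 1.89 0.76 0.42]
pick 1 0.5 [0.57 1.89 0.77 0.9 ]
place -2 -0.5 [0.34 1.8  1.21 1.22]
place -2 0 [0.34 1.8  1.21 1.72]
place -2 0.5 [-0.88  1.87  0.74 -2.52]
place -1 -0.5 [-0.83  1.87  0.7  -2.03]
place -1 0 [-0.24  1.83  0.65 -2.37]
place -1 0.5 [-0.15  1.83  0.69 -1.97]
place 0 -0.5 [-0.04  1.82  0.74 -1.52]
place 0 0 [ 0.    1.82  0.77 -1.07]
place 0 0.5 [-0.02  1.82  0.76 -0.55]
place 1 -0.5 [-0.04  1.82  0.75  0.04]
place 1 0 [-0.01  1.82  0.76  0.51]
place 1 0.5 [0.26 1.81 1.03 0.74]
```

View pics/st.png

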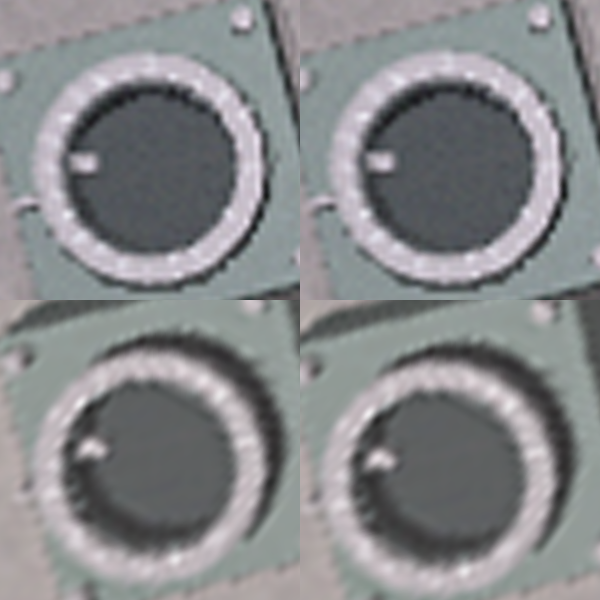

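Fits: holder at (0.5475,-0.0958) with its notch at about 1.03 rad. The socket is at (0.543,0.1876), with the key at pixel (82,161) at z=0.03, i.e. about 1.465 rad. Now I'll grasp and lift.

```bash
cat >> h.py <<'E'
def ori(a): return (R.from_euler('z',a)*R.from_euler('x',np.pi)).as_rotvec()
H=np.array([.5475,-.0958]); S=np.array([.543,.1876]); TH=1.03; PH=1.465; ZG=.029
def st():
    s=read_state(); a=R.from_rotvec(s["tcp_rot"]).as_matrix()
    print("t %.2f"%s["time"],"p",np.round(s["tcp_pos"],4),"yaw %.3f"%np.arctan2(a[1,0],a[0,0]),"F",np.round(s["ft_force"],1),"gap %.3f gf %.1f q7 %.2f"%(s["finger_gap"],s["gripper_force"],s["q"][6])); return s
E
python3 - <<'E'
from h import *
reach([*H,.16],ori(TH)); st()
print(movel([*H,ZG],ori(TH),speed=.12,guard=15)); st()
move_gripper(0.); st()
print(movel([*H,.16],speed=.12)); st()
reach([*S,.16],ori(PH)); st()
cv2.imwrite("pics/g.png",np.hstack([cv2.resize(capture("scene")[100:250,200:400],(400,300)),cv2.resize(capture("top")[130:280,100:300],(400,300))])[:,:,::-1])
E
```

```text
t 2.58 p [ 0.5474 -0.0969  0.16  ] yaw 1.028 F [ 0.6 -0.4 -0.1] gap 1.000 gf 0.0 q7 -0.76
False
t 3.82 p [ 0.5479 -0.0959  0.0296] yaw 1.030 F [0.8 0.6 0.6] gap 0.998 gf 0.0 q7 -0.87
t 4.40 p [ 0.5476 -0.0958  0.0292] yaw 1.030 F [-1.2  0.   5.4] gap 0.272 gf 59.0 q7 -0.87
False
t 5.64 p [ 0.5471 -0.0957  0.1593] yaw 1.030 F [ 1.   0.6 -2.7] gap 0.274 gf 58.9 q7 -0.76
t 6.73 p [0.5433 0.1862 0.1597] yaw 1.463 F [-0.4 -1.6 -4.1] gap 0.276 gf 58.9 q7 -0.90
```

View pics/g.png

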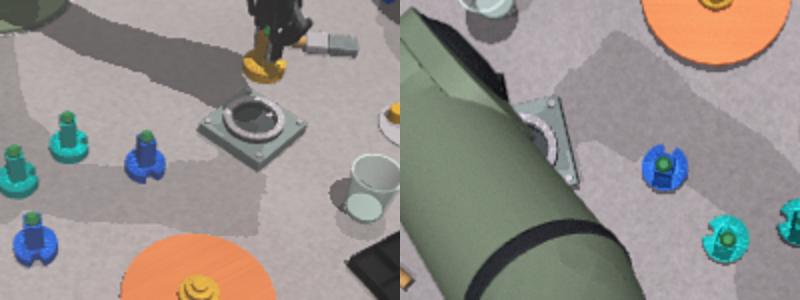

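The holder is gripped upright above the stand (scene crop at (263,65)). Now lowering with a guard, then sweeping if it lands on the key.

Run:
```python
from h import *
movel([*S,ZG+.045],ori(PH),speed=.1); st()
hit=movel([*S,ZG+.0235],speed=.03,guard=10); print(hit); s=st()
print("under-floor mm",(s["tcp_pos"][2]-.0292-.024)*1e3)
```

```text
t 7.84 p [0.5433 0.1878 0.0746] yaw 1.465 F [ 0.1  0.1 -2.9] gap 0.271 gf 58.9 q7 -0.98
True
t 8.51 p [0.5428 0.1875 0.0532] yaw 1.465 F [-2.1 -0.9 10.4] gap 0.280 gf 60.6 q7 -1.00
under-floor mm 0.022739714377707082
```

It is at floor level with no resistance before that. Release, retreat, and verify by image.

Run:
```python
from h import *
move_gripper(1.0); s=st(); p=s["tcp_pos"]
movel([p[0],p[1],.2],speed=.15)
q=read_state()["q"].copy(); q[0]+=.7; movej(q); st()
a,b=capture("scene"),capture("top")
o=[ortho("top",b,S,.040,.06,300),ortho("scene",a,S,.040,.08,300)]
# stone top centre from both views -> triangulate later by eye
cv2.imwrite("pics/f.png",np.hstack(o)[:,:,::-1])
```

```text
t 9.13 p [0.5423 0.1872 0.0526] yaw 1.465 F [ 1.  -0.3 -0.4] gap 0.997 gf 0.0 q7 -1.00
t 11.72 p [ 0.5355 -0.2046  0.1992] yaw 0.768 F [0.1 0.8 1.1] gap 1.002 gf 0.0 q7 -0.87
```

View pics/f.png

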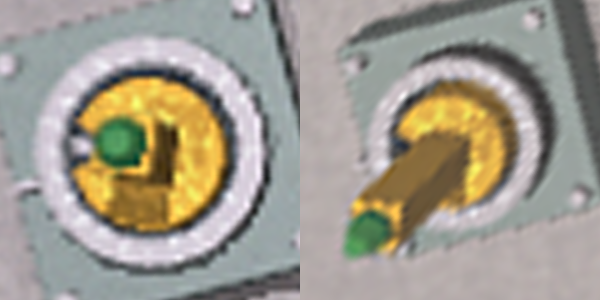

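The key shows inside the notch (85,148). The flange is centred in the ring, level and low, with the gripper clear. Handing in.

```bash
python3 -c "
from plant import *
print(job_done())"
```

```text
the job is handed in; nothing more can be done
None
```

The notched holder is seated in the socket with the key inside its notch, upright and released, and the bottle was never approached; I handed the job in at about 12 s, and it returned no verdict.

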